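Set the length stop of the trimming gauge to the red marker

ROBOT

A 6-joint arm with a two-finger parallel gripper is mounted at the origin on the work surface. World frame = base frame: x ahead of the robot, y to its left, z up, the work surface at z = 0. Lengths are in m, angles in degrees, forces in N, time in s.
With the tool pointing down it reaches from about 0.375 to 0.9 m from the base axis. Payload 3.1 kg.
Tool frame: the origin (TCP) lies on the centre line of the jaws, within the pads' length; the fingertips stand 25 mm ahead of it and the grasp point (between the pads) lies 6 mm ahead of it; y points along the fingers, x is the direction in which the jaws open and shut, and the axes are right-handed (so a half turn about y gives the same grasp; the last joint's range is limited). The gripper opens to 87 mm and grips with 3 to 60 N. Pads are 19 mm wide; open, the fingers measure 117 mm over their backs; the gripper's body (75 mm by 190 mm) begins 51 mm behind the grasp point.
Start: joints at [57.611, 30.224, 82.088, -0, 67.689, -10.227], TCP at [0.236, 0.579, 0.248] pointing down, gripper open.
Joint ranges: [-176.69, 176.69], [-43.24, 126.21], [12.49, 139.97], [-82, 262], [0, 151.66], [-163.58, 163.58]. Speed limits (degrees/s): [159.86, 159.86, 180, 180, 180, 180].

INTERFACE

Orientations are given as a 3x3 rotation matrix whose columns are the frame's x, y, z axes.
In Python, from rig import * gives the robot as it stands.
- The arm moves only by the tool play_rows, never from a script. Its argument "commands" is a list of rows, each a list of 2 entries, a list of its own where there are three numbers: the shift along the world's x, y, z in m, then the turn, a rotation vector about the world's x, y, z in rad. A call has 1 to 10 rows; each row is the pose to reach, as a shift and turn from the pose commanded when the call began; what a row does not reach only later rows make up. A row lasts 1/8 s, in which the tool goes at most 62.5 mm and 10.7 degrees, less where a joint would pass 70% of its speed; a pose out of reach is approached as far as the arm can. A call with a gripper value outside its range is refused whole. "gripper" is the finger opening in m, from 0 to 0.087, set as the call begins (left out, the last holds). The fingers move at their own pace and stop on an object; the grip force is fixed at half the most. Time passes only in rows, so rows that repeat a pose let the fingers close. It gives the time, the measured TCP pose, the force and the opening at its end, in the units of the state.
- read_state(): the state, without advancing time (a new reading comes with each control period).
- capture(name): name is "scene" or "side" or "wrist"; returns a dict with "frame" (480x640x3 uint8, red, green, blue), "depth" (480x640 float32, m along the optical axis (not along the pixel's ray), 0 where there is no reading), "mtx" (3x3 intrinsics, pixels), "cam_to_world" (4x4, takes a point from camera to world coordinates); the wrist camera has in their place "hand_eye" (4x4, takes a point from camera to tool coordinates, whose origin is the TCP and whose axes are the tool frame's). Camera axes: x right, y down, z forward; pixel columns grow to the right and rows downward; lengths in m; the calibration is good to about 2 mm. The wrist camera is an equidistant fisheye: a pixel r from the principal point sees the ray r / f radians off the axis. A picture is of the moment at which its call begins: read the wrist's pose just before it.
- hand_in(): hands the job in, once; it reports no verdict.
The state is a dict: "time_s": time; "joint_positions": joint angles; "qvel": joint speeds; "tau": joint torques, N m; "position": TCP position; "tcp_rot": TCP orientation; "force": force on the tool from outside, world axes, zero at the start; "moment": the same for the moment, N m; "opening": opening from 0.0 (shut) to 1.0 (fully open).
Only numpy, scipy, OpenCV 4.12 (cv2) and the standard library are available. Lean on these libraries where they do the work, as an engineer would, in place of code of your own. Each camera call takes 0.05 s, during which the arm holds its last target. There are 200 camera calls.

TASK

Set the length gauge on the haberdashery counter to the red marker: push the sliding stop along its rail by the yellow tab until it clicks into the notch opposite the red marker, then press the stop's raised steel finger down flat to the board. Only push and press: do not grip the stop, its tab or its finger, and leave the thread spools and the other goods standing where they are.

Things in the scene. Friction and masses are not known exactly. Their poses are not given: they have to be found in the camera images.
- gauge: The length gauge, fixed: a white board 245 x 500 mm, 12 thick, carrying a straight rail 400 mm long (24 wide, top 40 mm above the counter). Origin: on the counter under the rail's middle; y runs along the rail, x across it away from the robot, z up. The board reaches 178 mm from the rail towards the robot. Four notches at y = -120, -60, 60, 120 mm, a marker opposite each. Steel block 36 mm high at the +y end.
- stop (a joint): Position of the sliding stop on the rail in m: 0 at the rail's middle, growing to the gauge's +y, travel -0.15 to 0.15. It starts between the two inner notches. About 1.5 N of friction; it stays where it is left. Within 3 mm of a notch's centre it is drawn in by itself; pushing it out again takes about 7 N, so it can be pushed straight on through unwanted notches.
- pin (a joint): Drop of the stop's spring pin in m, hidden inside the stop: about 0.0005 while it rides on the rail, about 0.003 when it has clicked into a notch.
- stop_tab (a point): Centre of the yellow thumb tab standing upright on the middle of the stop: 12 mm thick along the rail, 30 wide across it, 34 tall, from 51 to 85 mm above the counter (this point at 68 mm). Below it is the stop's black saddle: 60 mm along the rail, 52 across it, top 51 mm above the counter.
- stop_index (a point): The stop's index: upper end of the white line at the middle of the saddle's back edge, 26 mm behind the rail's centre line. When the stop is set to a marker, this line stands exactly opposite the marker's middle (the same y in the gauge's frame).
- finger (a joint): Angle in rad of the steel finger hinged to the stop on the robot's side: 0 = flat, level over the board; it starts raised by 0.50 to 0.62 and stays at any angle by friction (about 1 N on its end moves it). The hinge runs along the rail, 35 mm from the rail's centre line towards the robot, 24 mm above the counter.
- finger_end (a point): Point on the upper face of the steel finger, 65 mm from its hinge and 10 mm from its free end, on its centre line. The finger is a blade 14 mm wide, 6 mm thick and 75 mm long that points from the stop towards the robot; when it is flat its upper face is 27 mm above the counter.
- marker_red: The red marker, a clip 16 mm wide along the rail, 30 mm across it, 20 mm tall, fixed 46 mm behind the rail's centre line opposite one of the four notches. Origin: centre of its underside, 12 mm above the counter; axes as the gauge's.
- marker_black: The black marker, a clip 16 mm wide along the rail, 30 mm across it, 20 mm tall, fixed 46 mm behind the rail's centre line opposite one of the four notches. Origin: centre of its underside, 12 mm above the counter; axes as the gauge's.
- marker_blue: The blue marker, a clip 16 mm wide along the rail, 30 mm across it, 20 mm tall, fixed 46 mm behind the rail's centre line opposite one of the four notches. Origin: centre of its underside, 12 mm above the counter; axes as the gauge's.
- marker_green: The green marker, a clip 16 mm wide along the rail, 30 mm across it, 20 mm tall, fixed 46 mm behind the rail's centre line opposite one of the four notches. Origin: centre of its underside, 12 mm above the counter; axes as the gauge's.
- spool_green: A spool of mid-green thread, loose goods to be left alone: 30 across, 70 high (mm), upright on the gauge board, 150 mm in front of the rail. Origin: its underside's middle.
- spool_cream: A spool of cream thread, loose goods to be left alone: 30 across, 70 high (mm), upright on the gauge board, 150 mm in front of the rail. Origin: its underside's middle.
- spool_teal: A spool of dark teal thread, loose goods to be left alone: 30 across, 70 high (mm), upright on the gauge board, 150 mm in front of the rail. Origin: its underside's middle.
- ribbon_reel: A flat cardboard reel of crimson ribbon, loose goods to be left alone: 92 across, 28 high (mm), lying on the counter at the left. Origin: its underside's middle.
- button_jar: A clear jar of buttons with a metal cap, loose goods to be left alone: 68 across, 86 high (mm), on the counter at the left. Origin: its underside's middle.
- tape_case: A blue square tape-measure case with a white disc, loose goods to be left alone: 62 x 62 x 26 mm, on the counter at the right. Origin: its underside's middle.
- shears: Black-handled tailor's shears, loose goods to be left alone: about 220 mm long, lying on the counter at the right, 14 mm high. Origin: under the pivot.

How it is judged:
By the outcome, as a careful person would: the job done as asked, in the order asked, and still so for the second after the job is handed in, with the robot touching nothing.
It also fails if it takes over 48 s, if anything falls off the work surface, if the arm or the gripper's body presses on something with over 40 N, if the wrist force passes 120 N, or if a joint passes its speed limit or range.

## Working session

There is one attempt and no reset: what is moved stays moved. The work goes in short steps, Python scripts to look and compute and a tool call to move; the robot and the scene stay as the last step left them, time stands still between calls to the robot, and variables do not carry over. Pictures are saved under pics/ and viewed, about 8 in all and at most 12, crops included, and the job is handed in when it is done.

Besides the shell and the picture viewer there is one more tool, called after "Emit:" by a JSON object that holds its "api" and its "payload". play_rows: Moves the arm, as the interface text tells. Its arguments: {"type":"object","properties":{"commands":{"type":"array"},"gripper":{"type":"number"}},"required":["commands"]}

```bash
mkdir -p pics; ls
python3 - <<'E'
from rig import *
import cv2,pickle
s=read_state(); print({k:s[k] for k in('time_s','position','tcp_rot','force','opening')})
for n in('scene','side'):
    c=capture(n); pickle.dump(c,open(n+'0.pkl','wb')); cv2.imwrite(f'pics/{n}0.png',c['frame'][:,:,::-1]); print(c['cam_to_world'].round(3).tolist(),c['mtx'].tolist())
E
```

```text
pics
{'time_s': 0.0, 'position': array([0.2353665 , 0.57826356, 0.24658213]), 'tcp_rot': array([[ 3.77187102e-01, -1.12266440e-03, -9.26136399e-01],
       [ 9.26134690e-01, -1.81445860e-03,  3.77188605e-01],
       [-2.10389238e-03, -9.99997724e-01,  3.55348065e-04]]), 'force': array([-0.13807722, -0.10740679,  0.38692523]), 'opening': 1.0010918578546733}
[[-0.877, 0.399, -0.268, 0.872], [0.481, 0.728, -0.489, 0.613], [-0.0, -0.557, -0.83, 1.119], [0.0, 0.0, 0.0, 1.0]] [[569.497156539506, 0.0, 314.44169239007095], [0.0, 569.497156539506, 235.73301820446028], [0.0, 0.0, 1.0]]
[[0.97, -0.146, 0.194, 0.235], [-0.242, -0.508, 0.827, -1.274], [-0.022, -0.849, -0.528, 0.891], [0.0, 0.0, 0.0, 1.0]] [[575.8832778508028, 0.0, 316.7588252675476], [0.0, 575.8832778508028, 244.25672967862778], [0.0, 0.0, 1.0]]
```

View pics/scene0.png

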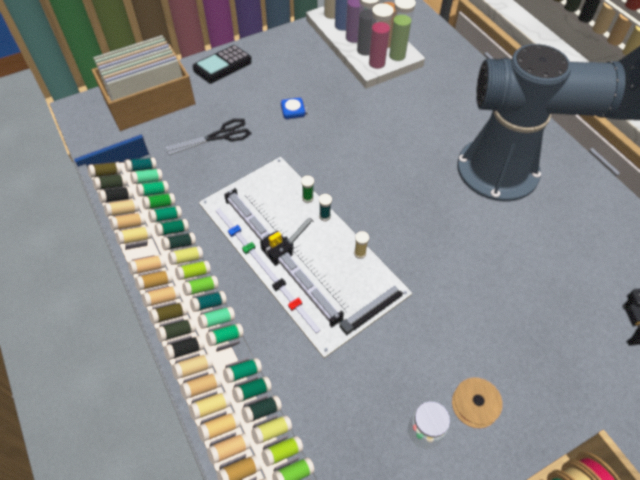

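View pics/side0.png

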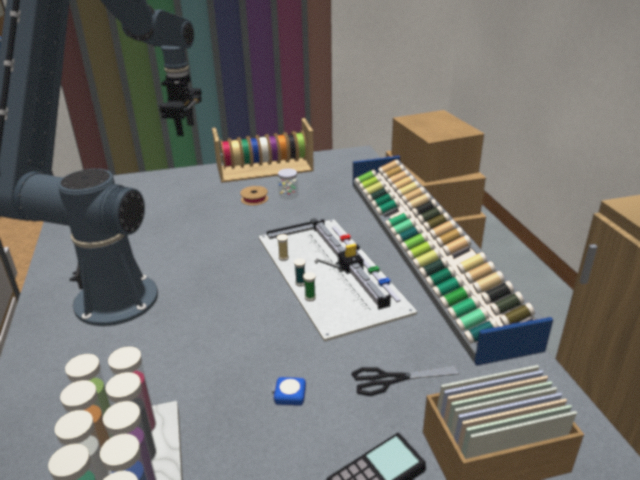

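The scene view shows the markers from the steel-block end: red (295,303), black (279,285), green (249,247) and blue (235,230). The stop with its yellow tab is at (275,240). The cream spool is at (361,243), so red should be the +120 notch. The side view agrees. Next I'll work out the gauge's pose.

```bash
cat > h.py <<'E'
import numpy as np,cv2
def ray(c,uv):
    d=np.linalg.inv(c['mtx'])@np.array([uv[0],uv[1],1.]);T=c['cam_to_world'];return T[:3,3],T[:3,:3]@d
def onz(c,uv,z):
    o,d=ray(c,uv);return o+d*(z-o[2])/d[2]
def blob(m,near=None):
    n,l,s,ce=cv2.connectedComponentsWithStats(m.astype(np.uint8))
    return sorted([(int(s[i,4]),ce[i].round(1)) for i in range(1,n)],key=lambda t:-t[0])
E
python3 - <<'E'
from h import *
import pickle
for n in('scene','side'):
    c=pickle.load(open(n+'0.pkl','rb'));f=c['frame'];hsv=cv2.cvtColor(f,cv2.COLOR_RGB2HSV);H,S,V=hsv[...,0],hsv[...,1],hsv[...,2]
    roi=np.zeros(H.shape,bool)
    if n=='scene': roi[150:360,195:415]=1
    else: roi[215:340,255:415]=1
    w=(roi&(S<40)&(V>165)).astype(np.uint8)
    w=cv2.morphologyEx(w,cv2.MORPH_CLOSE,np.ones((25,25)));
    cs=max(cv2.findContours(w,0,2)[0],key=cv2.contourArea);hull=cv2.convexHull(cs)
    ap=cv2.approxPolyN(hull,4) if hasattr(cv2,'approxPolyN') else cv2.approxPolyDP(hull,8,True)
    for p in ap.reshape(-1,2): print(n,'corner',p,onz(c,p,.012).round(4))
    for name,m,z in(('red',((H<6)|(H>174))&(S>150)&(V>80),.027),('blue',(H>105)&(H<125)&(S>150)&(V>60),.027),('green',(H>55)&(H<75)&(S>150)&(V>60),.027),('yellow',(H>18)&(H<32)&(S>150)&(V>100),.07)):
        for a,ce in blob(m&roi)[:2]: print(n,name,a,ce,onz(c,ce,z).round(4))
E
```

```text
scene corner [363 179] [ 0.3258 -0.1305  0.012 ]
scene corner [447 357] [0.4208 0.3541 0.012 ]
scene corner [195 360] [0.8759 0.1119 0.012 ]
scene corner [195 131] [ 0.6328 -0.4876  0.012 ]
scene red 73 [294.5 303.4] [0.6411 0.1024 0.027 ]
scene blue 55 [233.8 230.1] [ 0.6767 -0.1339  0.027 ]
scene green 57 [307.3 193.5] [ 0.4757 -0.1467  0.027 ]
scene green 45 [248.  247.5] [ 0.6682 -0.0744  0.027 ]
scene yellow 148 [274.8 239.1] [ 0.6149 -0.0389  0.07  ]
side corner [424 309] [ 0.7375 -0.2583  0.012 ]
side corner [323 339] [ 0.4731 -0.2986  0.012 ]
side corner [257 235] [0.3999 0.2033 0.012 ]
side corner [333 218] [0.6449 0.2397 0.012 ]
side red 25 [344.6 236.9] [0.6405 0.0967 0.027 ]
side blue 34 [383.9 280.9] [ 0.6759 -0.1407  0.027 ]
side green 38 [309.7 289.5] [ 0.4836 -0.1252  0.027 ]
side green 8 [374.2 268.6] [ 0.6701 -0.0809  0.027 ]
side yellow 89 [350.4 250. ] [ 0.6162 -0.0402  0.07  ]
```

Emit:
{"api": "play_rows", "payload": {"commands": [[[0.04,-0.06,0],[0,0,-0.1]],[[0.07,-0.11,0],[0,0,-0.2]],[[0.1,-0.165,0],[0,0,-0.3]],[[0.13,-0.22,0],[0,0,-0.4]],[[0.16,-0.275,0],[0,0,-0.5]],[[0.195,-0.33,0],[0,0,-0.6]],[[0.225,-0.38,0],[0,0,-0.7]],[[0.255,-0.435,0],[0,0,-0.8]],[[0.285,-0.485,0],[0,0,-0.9]],[[0.315,-0.535,0],[0,0,-1.033]]], "gripper": 0}}

```text
time_s: 1.35
position: [0.5514, 0.0418, 0.2473]
tcp_rot: [[0.989, -0.0, -0.145], [0.145, 0.0, 0.989], [-0.0, -1.0, 0.0]]
force: [1.1, 0.8, -0.1]
opening: 0.019
```

Emit:
{"api": "play_rows", "payload": {"commands": [[[0.03,-0.05,0],[0,0,0]],[[0.06,-0.1,0],[0,0,0]],[[0.07,-0.12,0],[0,0,0]],[[0.07,-0.12,0],[0,0,0]],[[0.07,-0.12,0],[0,0,0]]]}}

```text
time_s: 1.98
position: [0.6194, -0.0744, 0.2471]
tcp_rot: [[0.988, -0.002, -0.152], [0.152, 0.001, 0.988], [-0.002, -1.0, 0.002]]
force: [0.2, 0.5, 0.4]
opening: 0.003
```

Run:
```python
from rig import *
import cv2,pickle
s=read_state(); print({k:s[k] for k in('time_s','position','tcp_rot','force','opening','joint_positions')})
c=capture('wrist'); c['s']=s; pickle.dump(c,open('w1.pkl','wb')); cv2.imwrite('pics/w1.png',c['frame'][:,:,::-1]); print(c['hand_eye'].round(3).tolist(),c['mtx'].tolist())
```

```text
{'time_s': 1.975, 'position': array([ 0.61936428, -0.0743709 ,  0.24712636]), 'tcp_rot': array([[ 0.98844759, -0.00232434, -0.15154522],
       [ 0.15154878,  0.0014378 ,  0.98844873],
       [-0.0020796 , -0.99999627,  0.00177344]]), 'force': array([0.19697258, 0.54071479, 0.3555128 ]), 'opening': 0.002972354023906843, 'joint_positions': array([-1.71148098e+01,  3.02126949e+01,  8.21845633e+01,  4.27196878e-02,
        6.77542682e+01, -2.58476395e+01])}
[[1.0, 0.001, -0.0, 0.0], [0.0, -0.241, 0.97, -0.138], [0.001, -0.97, -0.241, 0.067], [0.0, 0.0, 0.0, 1.0]] [[371.64829954431775, 0.0, 322.2290022230294], [0.0, 371.64829954431775, 248.7328157148067], [0.0, 0.0, 1.0]]
```

View pics/w1.png

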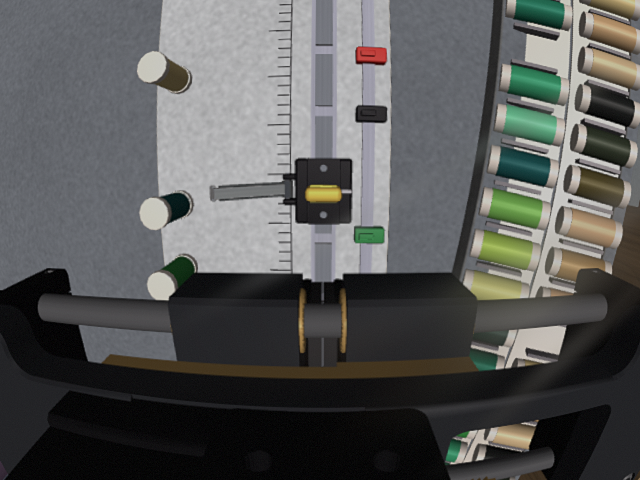

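The wrist view shows the tab at (323,194), the index line at (347,190), the red marker at (371,55), black at (371,113) and green at (369,235). The finger end is at (213,193), and the cream spool at (152,68) is in front of the red notch. The red marker is third up from green, at the block end, which confirms +120.

```bash
cat >> h.py <<'E'
def wz(c,uv,z):
    K=c['mtx'];p=np.array([uv[0]-K[0,2],uv[1]-K[1,2]])/K[0,0];r=np.hypot(*p)
    d=np.array([*(p/r*np.sin(r)),np.cos(r)]);T=np.eye(4);T[:3,:3]=c['s']['tcp_rot'];T[:3,3]=c['s']['position'];T=T@c['hand_eye']
    d=T[:3,:3]@d;o=T[:3,3];return o+d*(z-o[2])/d[2]
def masks(f):
    H,S,V=cv2.split(cv2.cvtColor(f,cv2.COLOR_RGB2HSV))
    return dict(red=((H<6)|(H>174))&(S>150)&(V>80),green=(H>55)&(H<75)&(S>150)&(V>60),yellow=(H>18)&(H<32)&(S>150)&(V>100),black=(V<60))
E
python3 - <<'E'
from h import *
import pickle
c=pickle.load(open('w1.pkl','rb'));m=masks(c['frame'])
roi=np.zeros((480,640),bool);roi[30:260,295:395]=1
P={}
for n,z in(('red',.03),('green',.03),('yellow',.083)):
    b=blob(m[n]&roi)[0];P[n]=wz(c,b[1],z);print(n,b,P[n].round(4))
r=roi.copy();r[:,:352]=0;r[:,390:]=0;r[100:127]&=True;r[127:]=0
b=blob(m['black']&r)[0];P['black']=wz(c,b[1],.03);print('black',b,P['black'].round(4))
v=(P['red']-P['green'])[:2];print('len',np.hypot(*v),'theta',np.degrees(np.arctan2(-v[0],v[1])))
th=np.arctan2(-v[0],v[1]);Y=np.array([-np.sin(th),np.cos(th)]);X=np.array([Y[1],-Y[0]])
O=P['red'][:2]-.12*Y-.046*X;print('O',O,'Y',Y)
g=lambda p:np.array([(p[:2]-O)@X,(p[:2]-O)@Y]).round(4)
for n in P:print(n,g(P[n]))
print('index',g(wz(c,(347,190.5),.051)),'fingerend',g(wz(c,(213,193),.063)),'cream',g(wz(c,(152,68),.082)),'tcp',g(c['s']['position']))
E
```

```text
red (434, array([370.6,  54.4])) [0.6388 0.1011 0.03  ]
green (2, array([380.5, 228. ])) [ 0.6754 -0.0653  0.03  ]
yellow (350, array([322.8, 194.7])) [ 0.6139 -0.0369  0.083 ]
black (490, array([370.9, 113.7])) [0.6477 0.0423 0.03  ]
len 0.17038712418316077 theta 12.410082185354177
O [ 0.61962022 -0.02600661] Y [-0.21490719  0.97663448]
red [0.046 0.12 ]
green [ 0.046  -0.0504]
yellow [-0.0079 -0.0095]
black [0.0421 0.0607]
index [ 0.0138 -0.0101] fingerend [-0.1056 -0.0022] cream [-0.1486  0.116 ] tcp [-0.0106 -0.0472]
```

Emit:
{"api": "play_rows", "payload": {"commands": [[[0,0,-0.05],[0,0,0]],[[0,0,-0.1],[0,0,0]],[[0,0,-0.14],[0,0,0]],[[0,0,-0.164],[0,0,0]],[[0,0,-0.164],[0,0,0]],[[-0.001,0.008,-0.164],[0,0,0]],[[-0.002,0.015,-0.164],[0,0,0]],[[-0.003,0.02,-0.164],[0,0,0]],[[-0.004,0.026,-0.164],[0,0,0]],[[-0.005,0.032,-0.164],[0,0,0]]]}}

```text
time_s: 3.28
position: [0.6166, -0.0446, 0.0843]
tcp_rot: [[0.989, 0.002, -0.15], [0.15, -0.001, 0.989], [0.002, -1.0, -0.002]]
force: [-0.6, -2.4, 2.3]
opening: 0.009
```

```bash
cat > look.py <<'E'
from rig import *
from h import *
import pickle,sys
s=read_state();c=capture('wrist');c['s']=s;n=sys.argv[1];pickle.dump(c,open(n+'.pkl','wb'));cv2.imwrite(f'pics/{n}.png',c['frame'][:,:,::-1])
O=np.array([.6112,-.0245]);Y=np.array([-.1495,.9888]);X=np.array([.9888,.1495])
g=lambda p:np.array([(p[:2]-O)@X,(p[:2]-O)@Y]).round(4)
print(s['time_s'],'tcp',g(s['position']),s['position'].round(4),'F',s['force'].round(2))
m=masks(c['frame'])
for k,z in(('red',.03),('yellow',.083)):
    for a,ce in blob(m[k])[:3]: 
        if a>60: print(k,a,ce,g(wz(c,ce,z)))
E
python3 look.py w2
```

```text
3.275 tcp [ 0.0023 -0.0207] [ 0.6166 -0.0446  0.0843] F [-0.57 -2.4   2.28]
red 1274 [404.9  26.2] [0.046  0.1197]
yellow 491 [319.5 271.7] [0.0015 0.0028]
yellow 367 [322.3 290.3] [ 0.0026 -0.0049]
yellow 164 [319.1 265. ] [0.0014 0.0056]
```

View pics/w2.png

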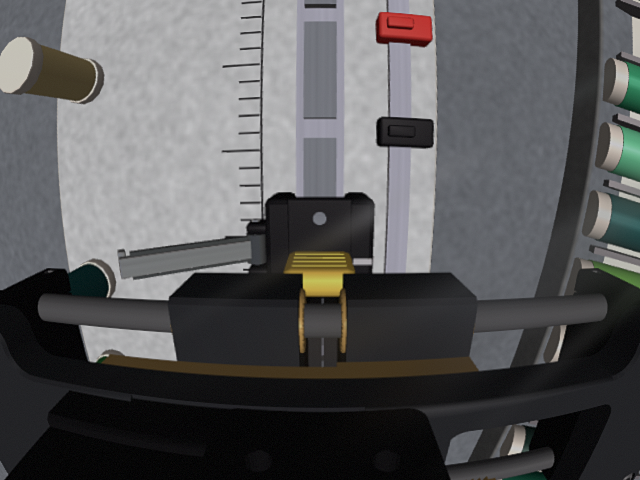

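In this view the fingertip is against the tab at (319,262), with about 2.4 N resisting. The stop moves freely, so I'll keep pushing.

Emit:
{"api": "play_rows", "payload": {"commands": [[[-0.001,0.008,0],[0,0,0]],[[-0.0024,0.016,0],[0,0,0]],[[-0.0036,0.024,0],[0,0,0]],[[-0.0048,0.032,0],[0,0,0]],[[-0.006,0.04,0],[0,0,0]],[[-0.0072,0.048,0],[0,0,0]],[[-0.0084,0.056,0],[0,0,0]],[[-0.0094,0.062,0],[0,0,0]],[[-0.0103,0.068,0],[0,0,0]],[[-0.011,0.073,0],[0,0,0]]]}}

```text
time_s: 4.58
position: [0.6033, 0.0291, 0.083]
tcp_rot: [[0.989, -0.003, -0.15], [0.15, 0.0, 0.989], [-0.003, -1.0, 0.001]]
force: [-0.3, -3.2, -0.1]
opening: 0.006
```

Emit:
{"api": "play_rows", "payload": {"commands": [[[-0.0008,0.005,0],[0,0,0]],[[-0.0015,0.01,0],[0,0,0]],[[-0.0023,0.015,0],[0,0,0]],[[-0.003,0.02,0],[0,0,0]],[[-0.0038,0.025,0],[0,0,0]],[[-0.0045,0.03,0],[0,0,0]],[[-0.005,0.034,0],[0,0,0]],[[-0.005,0.034,0],[0,0,0]]]}}

```text
time_s: 5.58
position: [0.6003, 0.0637, 0.0838]
tcp_rot: [[0.989, 0.002, -0.15], [0.15, 0.001, 0.989], [0.002, -1.0, 0.001]]
force: [0.1, 0.8, 0.8]
opening: 0.007
```

```bash
python3 look.py w3
```

```text
5.575 tcp [0.0024 0.0888] [0.6003 0.0637 0.0838] F [0.09 0.81 0.77]
red 1405 [404.5 223.2] [0.0464 0.1226]
yellow 498 [319.7 271.6] [0.0017 0.1125]
yellow 369 [322.2 290.3] [0.0026 0.1048]
yellow 163 [319.1 265. ] [0.0014 0.1152]
```

View pics/w3.png

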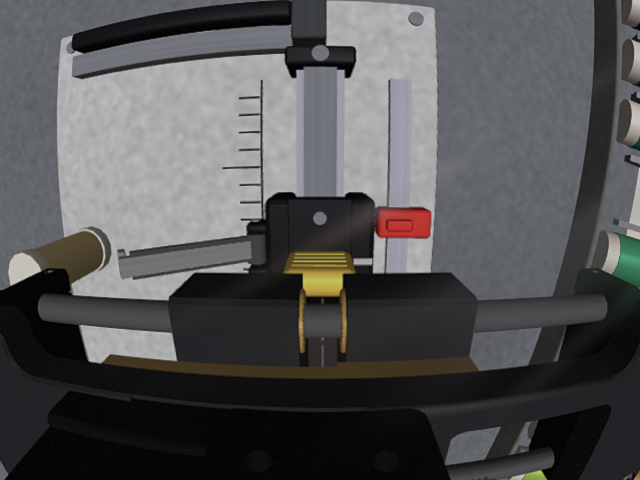

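The stop is one finger-length short of red: index line at (362,261), red marker at (404,223). Next I'll measure the remaining distance.

Run:
```python
from h import *
import pickle
O=np.array([.6112,-.0245]);Y=np.array([-.1495,.9888]);X=np.array([.9888,.1495])
for n in('w2','w3'):
    c=pickle.load(open(n+'.pkl','rb'));g=lambda p:np.array([(p[:2]-O)@X,(p[:2]-O)@Y]).round(4)
    b=c['frame'][245:272,352:378].astype(int).sum(2)
    col=c['frame'][250:272,357:371].astype(int).sum(2).mean(1);print(col.astype(int))
    w=col-col.min();w[w<.5*w.max()]=0;r=250+(w*np.arange(len(w))).sum()/w.sum();print(n,r,g(wz(c,(370,r),.051)))
    m=masks(c['frame'])['red'];ce=blob(m)[0][1];ys,xs=np.where(m);print('red rows',ys.min(),ys.max(),g(wz(c,(404,ys.min()),.032)))
```

```text
[ 89  88  88  87  86  85  72 102 311 453 510 505 509 514 374 202  77  75
  79  78  80  82]
w2 261.1168758194418 [ 0.0256 -0.002 ]
red rows 12 40 [0.0454 0.1275]
[ 90  87  89  87  87  85  71 104 318 455 505 500 504 511 372 200  78  73
  81  80  80  79]
w3 261.1013805119957 [0.0256 0.1077]
red rows 209 237 [0.0454 0.1305]
```

Emit:
{"api": "play_rows", "payload": {"commands": [[[-0.0006,0.004,0],[0,0,0]],[[-0.0012,0.008,0],[0,0,0]],[[-0.0015,0.01,0],[0,0,0]],[[-0.0017,0.011,0],[0,0,0]],[[-0.0018,0.012,0],[0,0,0]],[[-0.0019,0.013,0],[0,0,0]],[[-0.0019,0.013,0],[0,0,0]]]}}

```text
time_s: 6.5
position: [0.5976, 0.076, 0.0835]
tcp_rot: [[0.989, -0.0, -0.151], [0.151, 0.0, 0.989], [-0.0, -1.0, 0.0]]
force: [0.1, -0.3, 0.4]
opening: 0.003
```

```bash
python3 look.py w4
python3 - <<'E'
from h import *
import pickle
c=pickle.load(open('w4.pkl','rb'));m=masks(c['frame'])['red'];ys,xs=np.where(m);print(ys.min(),ys.max())
c['frame'];print(c['frame'][235:275,357:371].astype(int).sum(2).mean(1).astype(int))
cv2.imwrite('pics/w4c.png',cv2.resize(c['frame'][170:330,220:440,::-1],None,fx=3,fy=3))
E
```

```text
6.5 tcp [0.0016 0.1014] [0.5976 0.076  0.0835] F [ 0.09 -0.27  0.36]
red 1418 [404.5 245.4] [0.046  0.1231]
yellow 580 [321.4 268.8] [0.0015 0.1264]
yellow 386 [322.2 287.3] [0.0018 0.1187]
yellow 136 [321.7 262. ] [0.0016 0.1291]
232 259
[112 111 108 105 103 100 101  99  99  97  97  96  97  97  95  95  94  93
  90  68 149 479 517 507 506 515 494 219  94  82  87  90  92  93  96 100
 110 101  72  41]
```

View pics/w4c.png

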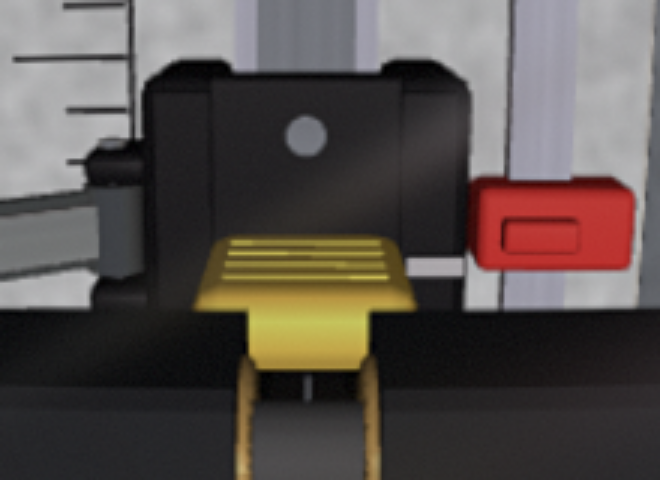

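The crop shows the index line at about (365,258) in the full frame, beside the red marker (rows 232–259). It has moved ahead of the tool by about 3 px, so the stop looks drawn in. I'll back off, rise and check from above.

Emit:
{"api": "play_rows", "payload": {"commands": [[[0.0012,-0.008,0],[0,0,0]],[[0.0025,-0.017,0],[0,0,0]],[[0.003,-0.02,0.04],[0,0,0]],[[0.004,-0.028,0.09],[0,0,0]],[[0.005,-0.034,0.13],[0,0,0]],[[0.005,-0.034,0.13],[0,0,0]],[[0.005,-0.034,0.13],[0,0,0]]]}}

```text
time_s: 7.42
position: [0.6022, 0.0414, 0.213]
tcp_rot: [[0.989, -0.001, -0.15], [0.15, 0.0, 0.989], [-0.001, -1.0, 0.0]]
force: [-0.2, 0.5, -0.1]
opening: 0.009
```

```bash
python3 look.py w5
python3 - <<'E'
import cv2
f=cv2.imread('pics/w5.png');cv2.imwrite('pics/w5c.png',cv2.resize(f[60:280,130:420],None,fx=2.7,fy=2.7))
E
```

```text
7.425 tcp [0.0009 0.0665] [0.6022 0.0414 0.213 ] F [-0.18  0.51 -0.14]
red 555 [374.9 172.7] [0.0463 0.1217]
yellow 405 [322.7 175.4] [0.0013 0.1214]
```

View pics/w5c.png

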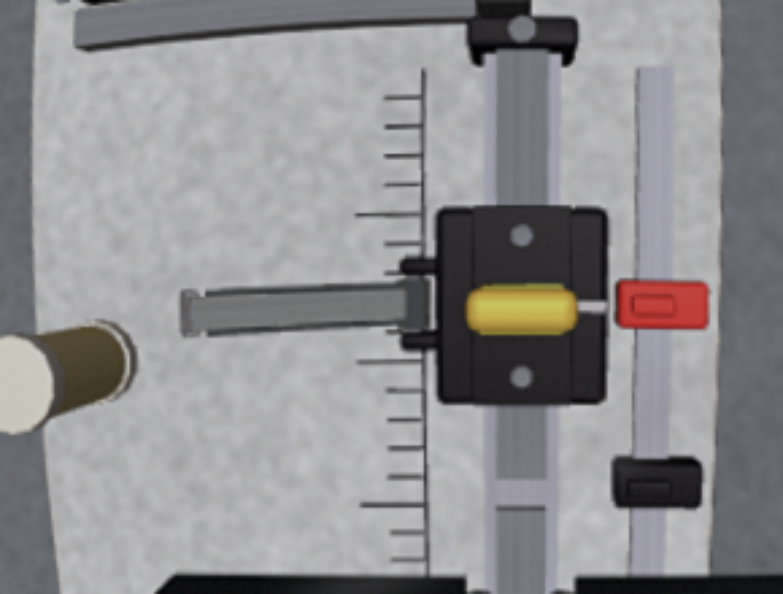

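Seen from above, the index line is level with the red marker: tab at 121.4 mm, marker at 121.7 mm, both in the measured frame. The stop is in the notch. Next I'll press the finger, which ends in front of the stop and about 25 mm clear of the cream spool.

Emit:
{"api": "play_rows", "payload": {"commands": [[[-0.03,0.012,0],[0,0,0]],[[-0.07,0.026,0],[0,0,0]],[[-0.101,0.038,0],[0,0,0]],[[-0.101,0.038,-0.04],[0,0,0]],[[-0.101,0.038,-0.08],[0,0,0]],[[-0.101,0.038,-0.105],[0,0,0]],[[-0.101,0.038,-0.105],[0,0,0]]]}}

```text
time_s: 8.35
position: [0.4993, 0.08, 0.1057]
tcp_rot: [[0.989, -0.008, -0.151], [0.151, 0.0, 0.989], [-0.008, -1.0, 0.002]]
force: [-0.1, -0.3, -0.2]
opening: 0.005
```

Emit:
{"api": "play_rows", "payload": {"commands": [[[0,0,-0.006],[0,0,0]],[[0,0,-0.012],[0,0,0]],[[0,0,-0.018],[0,0,0]],[[0,0,-0.024],[0,0,0]],[[0,0,-0.03],[0,0,0]],[[0,0,-0.036],[0,0,0]],[[0,0,-0.042],[0,0,0]],[[0,0,-0.048],[0,0,0]],[[0,0,-0.053],[0,0,0]],[[0,0,-0.053],[0,0,0]]]}}

```text
time_s: 9.6
position: [0.5019, 0.0798, 0.0551]
tcp_rot: [[0.989, -0.0, -0.15], [0.15, 0.0, 0.989], [-0.0, -1.0, 0.0]]
force: [-0.7, -0.0, 0.2]
opening: 0.005
```

Emit:
{"api": "play_rows", "payload": {"commands": [[[0,0,-0.001],[0,0,0]],[[0,0,-0.002],[0,0,0]],[[0,0,-0.003],[0,0,0]],[[0,0,-0.003],[0,0,0]]]}}

```text
time_s: 10.1
position: [0.5019, 0.0798, 0.0526]
tcp_rot: [[0.989, 0.0, -0.15], [0.15, -0.0, 0.989], [0.0, -1.0, -0.0]]
force: [0.4, -0.0, -0.0]
opening: 0.008
```

```bash
python3 look.py w6
```

```text
10.1 tcp [-0.0925  0.1195] [0.5019 0.0798 0.0526] F [ 0.44 -0.02 -0.02]
yellow 716 [548.2 345.3] [-0.0068  0.1227]
yellow 63 [552.8 327.7] [-0.0066  0.1301]
```

View pics/w6.png

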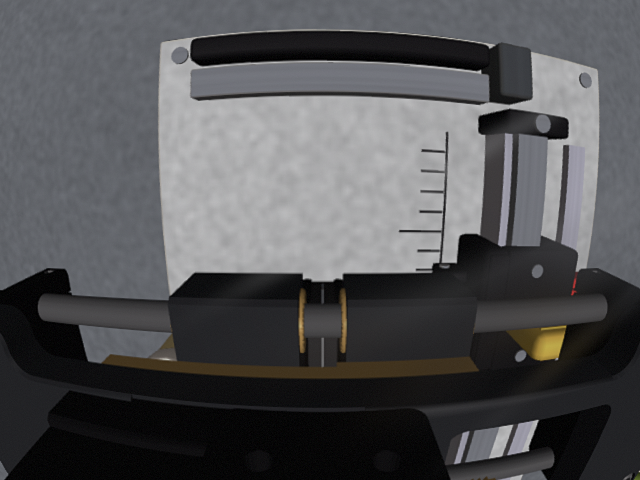

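The finger is hidden under the jaws here and there's no force yet, so I'll go down slowly until there is a firm reaction.

Emit:
{"api": "play_rows", "payload": {"commands": [[[0,0,-0.0005],[0,0,0]],[[0,0,-0.001],[0,0,0]],[[0,0,-0.0015],[0,0,0]],[[0,0,-0.0015],[0,0,0]]]}}

```text
time_s: 10.65
position: [0.5019, 0.0798, 0.052]
tcp_rot: [[0.989, 0.001, -0.151], [0.151, -0.0, 0.989], [0.001, -1.0, -0.0]]
force: [-2.1, -0.1, 8.8]
opening: 0.006
```

Emit:
{"api": "play_rows", "payload": {"commands": [[[0,0,-0.0007],[0,0,0]],[[0,0,-0.0007],[0,0,0]]]}}

```text
time_s: 10.9
position: [0.5018, 0.0798, 0.0518]
tcp_rot: [[0.989, 0.001, -0.151], [0.151, -0.0, 0.989], [0.001, -1.0, -0.0]]
force: [-1.4, -0.9, 13.1]
opening: 0.004
```

Emit:
{"api": "play_rows", "payload": {"commands": [[[0,0,0.01],[0,0,0]],[[0,0,0.04],[0,0,0]],[[0,0,0.08],[0,0,0]],[[0.02,-0.01,0.12],[0,0,0]],[[0.05,-0.025,0.16],[0,0,0]],[[0.09,-0.04,0.16],[0,0,0]],[[0.1,-0.045,0.16],[0,0,0]],[[0.1,-0.045,0.16],[0,0,0]]]}}

```text
time_s: 11.9
position: [0.601, 0.0347, 0.2095]
tcp_rot: [[0.989, -0.003, -0.15], [0.15, 0.0, 0.989], [-0.002, -1.0, 0.001]]
force: [-1.1, 0.2, -0.4]
opening: 0.007
```

```bash
python3 look.py w7
python3 - <<'E'
from rig import *
import cv2
f=cv2.imread('pics/w7.png');a=cv2.resize(f[60:280,130:420],None,fx=2,fy=2)
s=capture('side')['frame'][:,:,::-1];b=cv2.resize(s[205:345,250:430],(566,440),interpolation=cv2.INTER_CUBIC)
cv2.imwrite('pics/w7c.png',cv2.resize(cv2.hconcat([a,b]),(800,308)))
E
```

```text
11.9 tcp [-0.0012  0.0601] [0.601  0.0347 0.2095] F [-1.14  0.22 -0.38]
red 570 [378.1 165.5] [0.0461 0.1218]
yellow 429 [325.7 166.7] [0.0011 0.1214]
```

View pics/w7c.png

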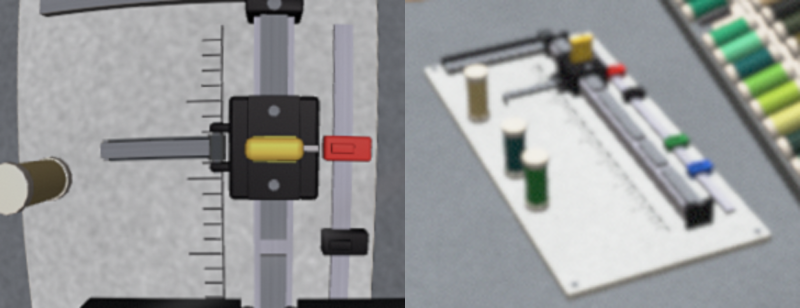

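The finger now lies flat (free end near (202,167) in the wrist frame), the index is level with red, and the three spools are standing. I'll check the finger's reach numerically and hand in.

Run:
```python
from rig import *
from h import *
import pickle
O=np.array([.6112,-.0245]);Y=np.array([-.1495,.9888]);X=np.array([.9888,.1495])
c=pickle.load(open('w7.pkl','rb'))
for z in(.027,.034):
    p=wz(c,(202.5,167),z);print(z,(p[:2]-O)@X,(p[:2]-O)@Y)
print(read_state()['qvel'].round(2) if hasattr(read_state()['qvel'],'round') else '')
print(hand_in())
```

```text
0.027 -0.10754237141928709 0.12230192455634509
0.034 -0.10520381807022129 0.12241094202639566
[ 0.32 -0.4   0.33 -0.02 -0.13 -0.24]
the job is handed in; nothing more can be done
None
```

The length gauge is set to the red marker and the job is handed in, at about 12 s of the 48 s allowed. I pushed the stop by its yellow tab with closed jaws, through the black marker's notch and into the one opposite red. Then I pressed the steel finger down from above.

- **Stop position:** after the press, the tab measured 121.4 mm along the rail and the red marker 121.8 mm, both from the same camera. That 0.4 mm gap is well inside the notch's 3 mm capture range. The pin can't be seen, so I inferred the click from the stop jumping about 1 mm ahead of the tool.
- **Finger:** it resisted with about 13 N when the fingertips were about 27 mm above the counter, which is its flat height. In the last pictures it looks flat. Its free end measured about 107.5 mm from the rail line, against 110 mm nominal; the 2.5 mm difference is slightly over the 2 mm camera accuracy.
- **Other goods:** the three spools were standing in the last picture. I didn't check the goods on the counter again, but the arm stayed well above them.

No check failed. Close-up estimates of marker positions varied by about 3 mm between views, so I judged the final alignment from within single pictures.

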